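Put the pen driver on charge

ROBOT

A 6-joint arm with a two-finger parallel gripper is mounted at the origin on the work surface. World frame = base frame: x ahead of the robot, y to its left, z up, the work surface at z = 0. Lengths are in m, angles in rad, forces in N, time in s.
With the tool pointing down it reaches from about 0.35 to 0.875 m from the base axis. Payload 4.2 kg.
Tool frame: the origin (TCP) lies between the finger pads; the fingertips stand 8 mm ahead of it and the grasp point (between the pads) lies 11 mm behind it; z points along the fingers, y is the line along which they close (so a half turn about z gives the same grasp; the last joint's range is limited). The gripper opens to 87 mm and grips with 3 to 60 N. Pads are 19 mm wide; open, the fingers measure 117 mm over their backs; the gripper's body (75 mm by 190 mm) begins 51 mm behind the grasp point.
Start: joints at [1.465, 0.385, 0.008, 0, -1.194, -0.259], TCP at [0.223, 0.584, 0.231] pointing down, gripper open.
Joint ranges: [-3.14, 3.14], [-1.21, 2.06], [-1.07, 1.41], [-3.16, 2.05], [-2.99, -0.16], [-3.1, 3.1]. Speed limits (rad/s): [2.79, 2.79, 3.14, 3.14, 3.14, 3.14].

INTERFACE

Orientations are given as a unit quaternion [w, x, y, z].
In Python, from bench import robot gives the robot as it stands.
- The arm moves only by the tool carry_out, never from a script. Its argument "targets" is one flat list of numbers, 7 for each row, row after row: the shift along the world's x, y, z scaled (see below), then the turn, a rotation vector about the world's x, y, z scaled (see below), then the finger opening in mm, from 0 to 87. In form: [x, y, z, rx, ry, rz, hand, x, y, z, rx, ry, rz, hand, ...]. A call has 1 to 5 rows; each row is the pose to reach, as a shift and turn from the pose commanded when the call began; what a row does not reach only later rows make up. The controller multiplies each number of a shift by 500 mm and each number of a turn by 90 degrees. A row lasts 1/12 s, in which the tool goes at most 41.7 mm and 7.16 degrees, less where a joint would pass 70% of its speed; a pose out of reach is approached as far as the arm can. A call with a number of a shift or a turn outside -1 to 1 is refused whole. A call with a gripper value outside its range is refused whole. The fingers move at their own pace and stop on an object; "force" is the grip in N (left out, the last holds). Time passes only in rows, so rows that repeat a pose let the fingers close. It gives the time, the measured TCP pose, the force, the opening and the grip force at its end, in the units of the state.
- robot.sense(): the state, without advancing time (a new reading comes with each control period).
- robot.snapshot(name): name is "side" or "top"; returns a dict with "frame" (400x640x3 uint8, blue, green, red), "mtx" (3x3 intrinsics, pixels), "R" (3x3) and "t" (3): a world point X has camera coordinates R X + t. Camera axes: x right, y down, z forward; pixel columns grow to the right and rows downward; lengths in m; the calibration is good to about 2 mm. A picture is of the moment at which its call begins. There is no depth.
- robot.hand_in(): hands the job in; it is judged then, once.
Trained networks look in the newest picture that a camera, given by its name, has taken for a name from the list of things; names that differ only in an ending like _2 or _b are one class to them, and where a whole thing is asked for, a point or a joint stands for the part that bears it (a point fixed in the world has none). Each returns a list of dicts, best first, with "p" (0 to 1); they miss things now and then, are a little off and sometimes report something else, mostly with a low value. They report only what shows in the picture. A call takes as long as a camera call. They do not tell look-alikes from the thing itself.
- robot.outline_of(camera, thing): "pixels" (400x640 bool, what is visible of it) and "box" ([left, top, right, bottom] in pixels, round what is visible of it).
The state is a dict: "time": time; "qpos": joint angles; "qd": joint speeds; "joint_efforts": joint torques, N m; "eef_pos": TCP position; "tool_rot": TCP orientation; "ft_force": force on the tool from outside, world axes, zero at the start; "ft_torque": the same for the moment, N m; "width": finger opening in m; "finger_force": force on a finger pad.
Only numpy, scipy, OpenCV 4.12 (cv2) and the standard library are available. Lean on these libraries where they do the work, as an engineer would, in place of code of your own. Each camera call takes 0.05 s, during which the arm holds its last target. There are 200 camera calls.

TASK

Put the loose pen screwdriver away in the charging dock that stands empty: lay it in the dock nose first and push it in until the spring plunger in the dock's side, which rides over the barrel, has clicked into the pen's groove, and no further, so that the catch holds it. Leave the pen that is already docked and the other things on the bench as they are.

Things in the scene. Friction and masses are not known exactly. Their poses are not given: they have to be found in the camera images.
- pen: the loose pen screwdriver, metal, about 90 to 140 g, no bit in it: straight eight-sided barrel 18 mm across the flats, 180 mm long, lying on a flat, its axis 9 mm above the bench. Origin on the axis at about the balance point, 60 mm behind the nose tip; +x points along the axis, out of the nose
- pen_tip (a point): nose tip of the loose pen. The first 18 mm taper from 6 to 18 mm across. From 36 to 45 mm behind the tip lies the groove for the catch, all around, 3.4 mm deep: sloping side towards the nose, floor 5 mm wide, steep shoulder towards the tail
- pen_tail (a point): centre of the loose pen's tail end, flat with a small bevel, 120 mm behind the pen's origin
- pen_docked: an identical pen that is already fully home in one of the two docks; same origin and axes as pen
- dock_a: one of two identical single-bay charging docks, fixed on the bench. One of the two is empty; which one is seen from where the docked pen is. Origin on the bench under the mouth of the housing; +x is the way the pen goes in, z up. A pen in it lies with its axis at y = 0, z = 45 mm. How deep a pen is home depends on where the side catch is set: its origin then is between x = -11 and 17 mm
- dock_a_saddle (a point): on the axis at the middle of dock_a's front support, an open-topped U saddle from x = -96 to -82 mm: floor at z = 36 mm, cheeks 20 mm apart up to z = 48 mm, flared above to z = 55 mm. Behind it, x = -82 to -24 mm, is open space for fingers beside a pen, down to the base plate at z = 13 mm (60 mm wide, from x = -97 to 101 mm)
- dock_a_mouth (a point): on the axis in the mouth of dock_a's housing, x = 0. In front an open-topped lip, x = -24 to 0, floor and cheeks as the saddle's; behind a channel 18.8 mm wide, roof 20 mm above the floor (flared front edge, sight slit), end wall at 90 mm. Housing 46 mm wide, top at z = 67 mm. A pen laid on saddle and lip with its nose just short of the mouth has its tail 180 mm in front of the mouth
- catch_a_plunger (a joint): spring plunger of dock_a's side catch, a block with black knob set somewhere along a slot on the -y side, 12 to 34 mm in from the mouth; it differs per dock. Value (m) 0: bay empty, or tip in a pen's groove; about 0.002: riding on a barrel. Push needed: 4 to 10 N up the taper, 2 to 6 N riding, near 0 in the groove (4 mm of play), then its shoulder holds; from 18 N on the pen is forced past
- dock_b: one of two identical single-bay charging docks, fixed on the bench. One of the two is empty; which one is seen from where the docked pen is. Origin on the bench under the mouth of the housing; +x is the way the pen goes in, z up. A pen in it lies with its axis at y = 0, z = 45 mm. How deep a pen is home depends on where the side catch is set: its origin then is between x = -11 and 17 mm
- dock_b_saddle (a point): on the axis at the middle of dock_b's front support, an open-topped U saddle from x = -96 to -82 mm: floor at z = 36 mm, cheeks 20 mm apart up to z = 48 mm, flared above to z = 55 mm. Behind it, x = -82 to -24 mm, is open space for fingers beside a pen, down to the base plate at z = 13 mm (60 mm wide, from x = -97 to 101 mm)
- dock_b_mouth (a point): on the axis in the mouth of dock_b's housing, x = 0. In front an open-topped lip, x = -24 to 0, floor and cheeks as the saddle's; behind a channel 18.8 mm wide, roof 20 mm above the floor (flared front edge, sight slit), end wall at 90 mm. Housing 46 mm wide, top at z = 67 mm. A pen laid on saddle and lip with its nose just short of the mouth has its tail 180 mm in front of the mouth
- catch_b_plunger (a joint): spring plunger of dock_b's side catch, a block with black knob set somewhere along a slot on the -y side, 12 to 34 mm in from the mouth; it differs per dock. Value (m) 0: bay empty, or tip in a pen's groove; about 0.002: riding on a barrel. Push needed: 4 to 10 N up the taper, 2 to 6 N riding, near 0 in the groove (4 mm of play), then its shoulder holds; from 18 N on the pen is forced past
- flux_jar: small amber jar with a black cap, 35 mm across, 34 mm high; a bystander; origin under its middle
- reel: reel of solder standing on its flange, 60 mm across, 45 mm high; a bystander; origin under its middle
- tweezers: steel tweezers lying down, 125 mm long; a bystander; origin under its middle
- esd_brush: black brush lying down, 160 mm long; a bystander; origin under its middle
- cutters: side cutters lying down, 120 mm long; a bystander; origin under its middle
- round_board: round white circuit board, 90 mm across, on short standoffs, 14 mm high; a bystander; origin under its middle
- solvent: white plastic bottle, 56 mm across, 130 mm high; a bystander; origin under its middle
Things that resemble listed ones, but are neither listed nor needed, are in the scene too. Leave any yellow look-alike of the pen_docked alone. Leave any red look-alike of the dock_b alone.

How it is judged:
By the outcome, as a careful person would: the job done as asked, in the order asked, and still so for the second after the job is handed in, with the robot touching nothing.
It also fails if it takes over 48 s, if anything falls off the work surface, if the arm or the gripper's body presses on something with over 40 N, if the wrist force passes 120 N, or if a joint passes its speed limit or range.

## Working session

There is one attempt and no reset: what is moved stays moved. The work goes in short steps, Python scripts to look and compute and a tool call to move; the robot and the scene stay as the last step left them, time stands still between calls to the robot, and variables do not carry over. Pictures are saved under pics/ and viewed, at most 10 in all, crops included, and the job is handed in when it is done.

Besides the shell and the picture viewer there is one more tool, called after "Call:" as a command line: name --argument value ..., lists and objects as JSON in quotes. carry_out: Moves the arm, as the interface text tells. Shifts and turns lie within -1 to 1; 1 stands for 500 mm of shift or 90 degrees of turn. Its arguments: {"type":"object","properties":{"targets":{"type":"array","items":{"type":"number"}},"force":{"type":"number"}},"required":["targets"]}

```bash
mkdir -p pics; ls; cat > h.py <<'E'
import numpy as np, cv2
from bench import robot
def ray(s,u,v,z):
    K,R,t=map(np.array,(s['mtx'],s['R'],s['t'])); d=R.T@np.linalg.solve(K,[u,v,1.]); c=-R.T@t
    return c+d*(z-c[2])/d[2]
def proj(s,X):
    K,R,t=map(np.array,(s['mtx'],s['R'],s['t'])); p=K@(R@np.array(X,float)+t); return p[:2]/p[2]
E
python3 - <<'E'
from h import *
for c in('top','side'):
    s=robot.snapshot(c); cv2.imwrite(f'pics/{c}0.png',s['frame'])
    print(c,(-np.array(s['R']).T@s['t']).round(3),np.array(s['mtx']).round(0).tolist())
    for n in('pen','dock_a','catch_a_plunger'):
        for o in robot.outline_of(c,n):
            m=o['pixels'].astype(np.uint8); 
            if m.sum()<5: continue
            r=cv2.minAreaRect(cv2.findNonZero(m)); print(n,round(o['p'],2),np.round(o['box']).tolist(),np.round(r[0]),np.round(r[1]),round(r[2]), m.sum())
E
```

```text
pics
top [ 0.427 -0.023  1.379] [[455.0, 0.0, 321.0], [0.0, 455.0, 208.0], [0.0, 0.0, 1.0]]
pen 0.93 [401.0, 215.0, 460.0, 227.0] [429. 222.] [ 8. 59.] 82 421
pen 0.3 [218.0, 153.0, 290.0, 178.0] [254. 164.] [21. 69.] 84 1117
dock_a 0.86 [220.0, 150.0, 289.0, 178.0] [254. 164.] [22. 70.] 82 1263
dock_a 0.75 [249.0, 217.0, 322.0, 250.0] [284. 233.] [69. 22.] 13 1410
dock_a 0.58 [153.0, 216.0, 184.0, 257.0] [171. 234.] [19. 41.] 29 287
catch_a_plunger 0.18 [403.0, 217.0, 457.0, 230.0] [430. 223.] [ 5. 56.] 83 244
side [-0.116 -0.83   0.65 ] [[409.0, 0.0, 318.0], [0.0, 409.0, 200.0], [0.0, 0.0, 1.0]]
pen 0.82 [359.0, 261.0, 426.0, 296.0] [393. 277.] [74. 10.] 31 604
dock_a 0.91 [261.0, 170.0, 302.0, 223.0] [279. 198.] [59. 25.] 56 1197
dock_a 0.75 [292.0, 146.0, 344.0, 183.0] [318. 167.] [58. 24.] 24 962
dock_a 0.74 [254.0, 258.0, 332.0, 346.0] [288. 301.] [97. 37.] 48 3001
catch_a_plunger 0.21 [315.0, 157.0, 343.0, 174.0] [329. 168.] [30.  6.] 27 154
```

View pics/top0.png

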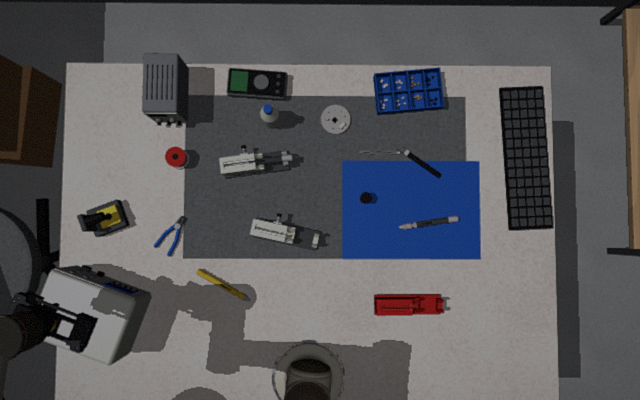

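View pics/side0.png

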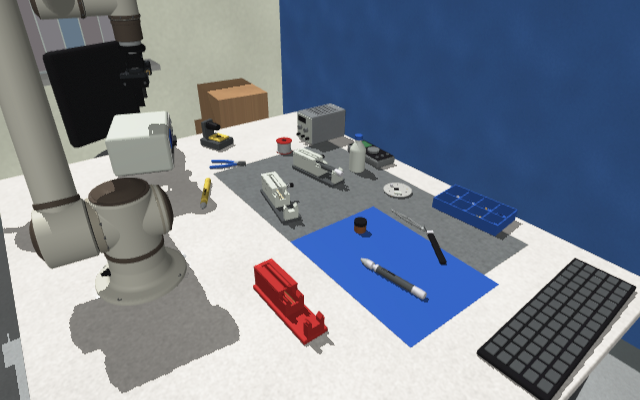

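The top view shows the loose pen at (429,222) on the blue mat, with the nose probably at the left. The look-alikes are the yellow pen (222,283) and the pen already docked at (254,164). The docks are the occupied white one (254,164), the empty white one (284,233) with its mouth towards the right, and a red look-alike (409,304). I choose the pen at (429,222) and the dock at (284,233).

```bash
python3 - <<'E'
from h import *
a=cv2.imread('pics/top0.png'); b=cv2.imread('pics/side0.png')
f=lambda i,x,y,w,h,k:cv2.resize(i[y:y+h,x:x+w],None,fx=k,fy=k,interpolation=cv2.INTER_CUBIC)
A=f(a,240,205,100,50,4);B=f(a,390,200,100,50,4);C=f(b,250,160,100,75,4);D=f(b,345,240,100,75,4)
cv2.imwrite('pics/crop.png',np.vstack([np.hstack([A,B]),np.hstack([C,D])]))
s=robot.snapshot('top'); 
for u,v,z in [(402,227,.009),(458,218,.009),(252,228,.067),(296,238,.067),(318,240,.05)]: print(ray(s,u,v,z).round(3))
print(np.array(s['R']).round(3).tolist()); print(robot.sense()['tool_rot'])
E
```

```text
[ 0.446 -0.28   0.009]
[ 0.474 -0.45   0.009]
[0.441 0.164 0.067]
[0.413 0.037 0.067]
[ 0.407 -0.026  0.05 ]
[[0.003, -1.0, 0.009], [-0.998, -0.003, -0.055], [0.055, -0.009, -0.998]]
[ 8.17269557e-05  9.83412214e-01 -1.81384700e-01 -1.83544026e-05]
```

View pics/crop.png

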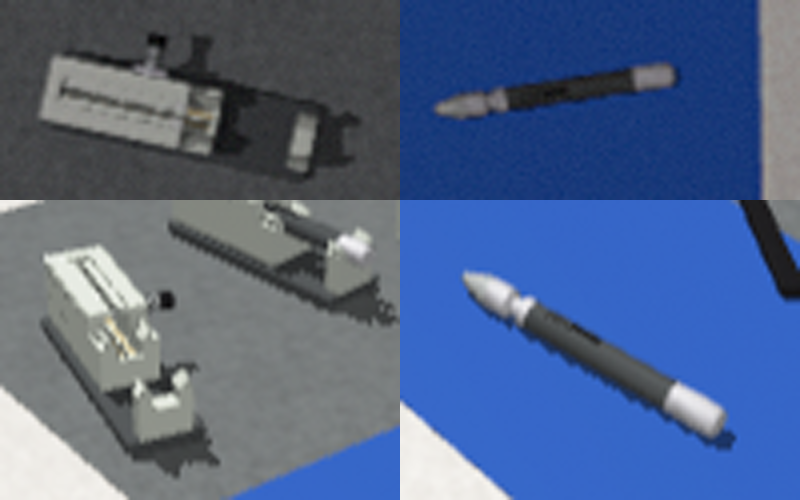

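The crop confirms both choices: the pen's nose points left (world +y), and the empty white dock's mouth faces right with its knob on the +x side. Next I fit the pen and dock silhouettes in both views.

```bash
cat > fit.py <<'E'
from h import *
from scipy.optimize import minimize
def box(x0,x1,w,z0,z1): return np.array([[x,y,z] for x in(x0,x1) for y in(-w/2,w/2) for z in(z0,z1)])/1e3
DOCK=[box(-97,101,60,0,13),box(0,97,46,0,67),box(-24,0,34,0,55),box(-96,-82,34,0,55)]
def ring(x,r): a=np.arange(16)*np.pi/8; return np.c_[np.full(16,x),r*np.cos(a),r*np.sin(a)]/1e3
PEN=[np.vstack([ring(-120,9),ring(42,9),ring(60,3)])]
def render(s,parts,p,z,k=4):
    c,q=np.cos(p[2]),np.sin(p[2]); M=np.array([[c,-q,0],[q,c,0],[0,0,1]]); im=np.zeros((400*k,640*k),np.uint8)
    for P in parts:
        uv=np.array([proj(s,M@X+[p[0],p[1],z]) for X in P])
        cv2.fillConvexPoly(im,cv2.convexHull(((uv+.5)*k*16-8).round().astype(np.int32)),1,shift=4)
    return cv2.resize(im.astype(np.float32),(640,400),interpolation=cv2.INTER_AREA)
def fit(views,parts,p0,z):
    def f(d):
        p=np.array(p0)+d*[.01,.01,.1]; e=0
        for s,m in views: r=render(s,parts,p,z); e+=np.abs(r-m).sum()/m.sum()
        return e
    r=minimize(f,np.zeros(3),method='Nelder-Mead',options=dict(initial_simplex=np.vstack([np.zeros(3),np.eye(3)]),xatol=.01,fatol=1e-4,maxiter=120))
    return np.array(p0)+r.x*[.01,.01,.1],r.fun
def mask(cam,thing,px):
    s=robot.snapshot(cam); o=min(robot.outline_of(cam,thing),key=lambda o:np.hypot((o['box'][0]+o['box'][2])/2-px[0],(o['box'][1]+o['box'][3])/2-px[1]))
    return s,o['pixels'].astype(np.float32)
E
python3 - <<'E'
from fit import *
def go(n,thing,parts,p0,z,a,b):
    A,B=mask('top',thing,a),mask('side',thing,b)
    for v in([A],[B],[A,B]):
        p,e=fit(v,parts,p0,z); print(n,p[:2].round(4),np.degrees(p[2]).round(2),round(e,3))
    return A,B
go('pen','pen',PEN,[.456,-.34,np.radians(99.4)],.009,(430,221),(392,278))
A,B=go('dock','dock_a',DOCK,[.41,.04,np.radians(77.6)],0,(285,233),(281,196))
go('dock2','dock_a',DOCK,[.60,.08,np.radians(100)],0,(254,164),(318,164))
for s,(u,v) in((A[0],(279.2,215.5)),(B[0],(250+41.7,160+25))): print('knob',ray(s,u,v,.045).round(4))
E
```

```text
pen [ 0.4541 -0.3275] 98.91 0.161
pen [ 0.454 -0.329] 98.51 0.087
pen [ 0.4542 -0.3286] 98.68 0.253
dock [0.4253 0.0696] 78.22 0.065
dock [0.4254 0.0667] 78.15 0.092
dock [0.4256 0.0689] 78.36 0.164
dock2 [0.6362 0.1626] 97.2 0.308
dock2 [0.6343 0.1592] 98.8 0.146
dock2 [0.6362 0.1612] 97.39 0.47
knob [0.4783 0.0877 0.045 ]
knob [0.481  0.0852 0.045 ]
```

Call:
carry_out --targets '[0.044,-0.066,0,0,0,-0.0671,87,0.088,-0.132,0,0,0,-0.1342,87,0.132,-0.198,0,0,0,-0.2013,87,0.176,-0.264,0,0,0,-0.2684,87,0.22,-0.33,0,0,0,-0.3356,87]'

```text
time: 1.47
eef_pos: [0.3336, 0.4173, 0.2308]
tool_rot: [-0.0, 0.901, -0.433, 0.0]
ft_force: [1.1, 0.0, -0.4]
width: 0.0871
finger_force: 0.0
```

Call:
carry_out --targets '[0.04,-0.07,0,0,0,-0.0671,87,0.08,-0.14,0,0,0,-0.1342,87,0.12,-0.21,0,0,0,-0.2013,87,0.16,-0.28,0,0,0,-0.2684,87,0.2,-0.35,0,0,0,-0.3356,87]'

```text
time: 1.88
eef_pos: [0.4335, 0.2421, 0.231]
tool_rot: [-0.0, 0.757, -0.653, 0.0]
ft_force: [0.9, 0.0, -0.2]
width: 0.0869
finger_force: 0.0
```

Call:
carry_out --targets '[0,-0.08,0,0,0,0,87,0,-0.16,0,0,0,0,87,0,-0.24,0,0,0,0,87,0,-0.32,0,0,0,0,87,0,-0.4,0,0,0,0,87]'

```text
time: 2.3
eef_pos: [0.4325, 0.042, 0.2309]
tool_rot: [-0.0, 0.759, -0.651, 0.0]
ft_force: [1.4, 0.4, 0.1]
width: 0.0868
finger_force: 0.0
```

Call:
carry_out --targets '[0,-0.08,0,0,0,0,87,0,-0.16,0,0,0,0,87,0,-0.24,0,0,0,0,87,0,-0.32,0,0,0,0,87,0,-0.4,0,0,0,0,87]'

```text
time: 2.72
eef_pos: [0.4326, -0.1581, 0.2311]
tool_rot: [-0.0, 0.759, -0.651, 0.001]
ft_force: [0.8, 0.3, -0.1]
width: 0.0866
finger_force: 0.0
```

Call:
carry_out --targets '[0.011,-0.08,0,0,0,0,87,0.022,-0.16,0,0,0,0,87,0.033,-0.24,0,0,0,0,87,0.044,-0.31,0,0,0,0,87,0.044,-0.353,0,0,0,0,87]'

```text
time: 3.13
eef_pos: [0.4553, -0.336, 0.2302]
tool_rot: [0.0, 0.758, -0.652, 0.0]
ft_force: [0.4, 0.5, -0.2]
width: 0.087
finger_force: 0.0
```

Call:
carry_out --targets '[0,0,-0.08,0,0,0,60,0,0,-0.16,0,0,0,60,0,0,-0.24,0,0,0,60,0,0,-0.3,0,0,0,60,0,0,-0.32,0,0,0,60]'

```text
time: 3.55
eef_pos: [0.4517, -0.3313, 0.0657]
tool_rot: [0.001, 0.758, -0.652, -0.005]
ft_force: [-0.4, 0.9, 0.4]
width: 0.0636
finger_force: 0.0
```

```bash
python3 - <<'E'
from h import *
s=robot.snapshot('side'); st=robot.sense(); p=st['eef_pos']; print(p)
i=s['frame']; u,v=proj(s,p).astype(int); 
a=cv2.resize(i[v-60:v+60,u-80:u+80],None,fx=5,fy=5,interpolation=cv2.INTER_CUBIC); cv2.imwrite('pics/c1.png',a)
print(u,v)
E
```

```text
[ 0.45220426 -0.33152902  0.06610115]
382 252
```

View pics/c1.png

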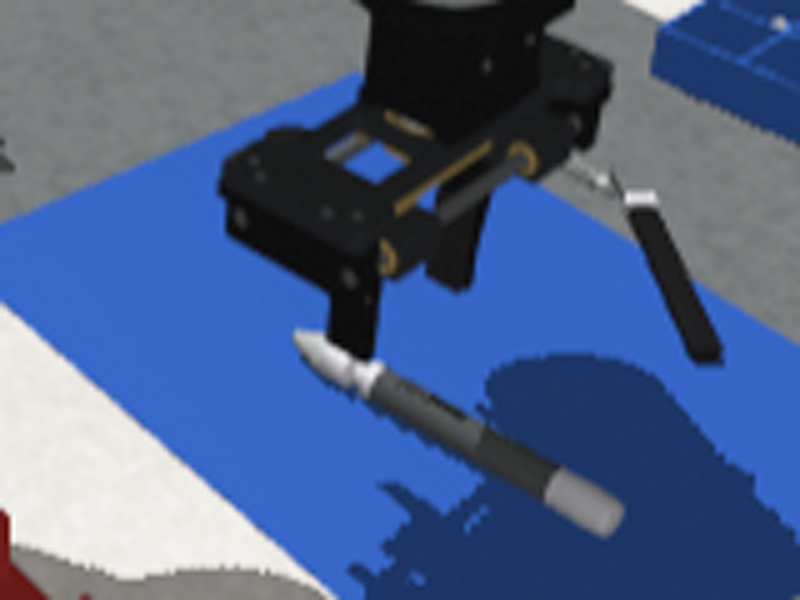

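The gripper is above the pen, with its fingers on either side of the axis near the balance point. I go down now.

Call:
carry_out --targets '[0,0,-0.03,0,0,0,50,0,0,-0.06,0,0,0,45,0,0,-0.09,0,0,0,45,0,0,-0.1,0,0,0,45,0,0,-0.1,0,0,0,45]'

```text
time: 4.02
eef_pos: [0.4554, -0.3328, 0.021]
tool_rot: [0.0, 0.759, -0.651, 0.0]
ft_force: [-0.1, -0.3, -0.1]
width: 0.0456
finger_force: 0.0
```

```bash
python3 - <<'E'
from h import *
s=robot.sense();print(s['eef_pos'],s['tool_rot'],s['ft_force'])
E
```

```text
[ 0.45543054 -0.33280813  0.02102178] [ 5.71342748e-05  7.58786492e-01 -6.51339411e-01  1.66623612e-04] [-0.10220953 -0.30383389 -0.07697953]
```

Call:
carry_out --targets '[0,0,-0.01,0,0,0,45,0,0,-0.02,0,0,0,45,0,0,-0.02,0,0,0,30,0,0,-0.02,0,0,0,10,0,0,-0.02,0,0,0,10]' --force 30

```text
time: 4.43
eef_pos: [0.4552, -0.3328, 0.011]
tool_rot: [-0.0, 0.759, -0.651, 0.0]
ft_force: [0.1, 0.2, -0.0]
width: 0.0323
finger_force: 0.0
```

Call:
carry_out --targets '[0,0,0,0,0,0,10,0,0,0,0,0,0,10,0,0,0,0,0,0,10,0,0,0,0,0,0,10]'

```text
time: 4.77
eef_pos: [0.4551, -0.3327, 0.0108]
tool_rot: [-0.0, 0.759, -0.651, 0.0]
ft_force: [-0.9, 0.2, 1.5]
width: 0.0173
finger_force: 30.0
```

Call:
carry_out --targets '[0,0,0.04,0,0,0,10,0,0,0.1,0,0,0,10,0,0,0.17,0,0,0,10,0,0,0.24,0,0,0,10,0,0,0.28,0,0,0,10]'

```text
time: 5.18
eef_pos: [0.4561, -0.3333, 0.1544]
tool_rot: [-0.001, 0.759, -0.651, 0.003]
ft_force: [0.1, -0.6, -1.1]
width: 0.0178
finger_force: 30.0
```

Call:
carry_out --targets '[-0.008,0.06,0,0,0,-0.02,10,-0.016,0.13,0,0,0,-0.045,10,-0.025,0.2,0,0,0,-0.07,10,-0.035,0.27,0,0,0,-0.095,10,-0.044,0.34,0,0,0,-0.115,10]'

```text
time: 5.6
eef_pos: [0.4319, -0.1612, 0.1503]
tool_rot: [-0.0, -0.696, 0.718, 0.0]
ft_force: [0.9, 0.1, -1.6]
width: 0.0174
finger_force: 30.0
```

Call:
carry_out --targets '[-0.008,0.07,0,0,0,-0.025,10,-0.016,0.14,0,0,0,-0.05,10,-0.025,0.21,0,0,0,-0.075,10,-0.035,0.27,0,0,0,-0.1,10,-0.043,0.3,0,0,0,-0.1128,10]'

```text
time: 6.02
eef_pos: [0.4107, -0.0103, 0.1506]
tool_rot: [0.0, -0.631, 0.776, 0.0]
ft_force: [0.4, -0.2, -0.3]
width: 0.0173
finger_force: 30.0
```

Call:
carry_out --targets '[0,0,0,0,0,0,10,0,0,0,0,0,0,10,0,0,0,0,0,0,10]'

```text
time: 6.27
eef_pos: [0.4113, -0.0129, 0.1505]
tool_rot: [-0.0, -0.631, 0.776, 0.0]
ft_force: [0.1, 0.3, -1.2]
width: 0.0176
finger_force: 30.0
```

```bash
python3 - <<'E'
from fit import *
st=robot.sense(); p=st['eef_pos']; q=st['tool_rot']; print(p,q,st['ft_force'],st['width'])
yaw=2*np.arctan2(q[2],q[1])+np.pi; print('pen yaw',np.degrees(yaw)) 
pics=[]
for c in('side','top'):
    s=robot.snapshot(c); i=s['frame'].copy()
    for P,z in((DOCK,0),):
        r=render(s,P,[.4255,.0685,np.radians(78.25)],0,1)>.5
        cs,_=cv2.findContours(r.astype(np.uint8),0,1)
    u,v=proj(s,[.43,.05,.08]).astype(int)
    pics.append(cv2.resize(i[v-50:v+50,u-66:u+67],None,fx=3,fy=3,interpolation=cv2.INTER_CUBIC))
    try:
        o=robot.outline_of(c,'pen')
        for k in o: print(c,k['p'],k['box'],k['pixels'].sum())
    except Exception as e: print(e)
cv2.imwrite('pics/c2.png',np.hstack(pics))
E
```

```text
[ 0.41132857 -0.01289603  0.1504758 ] [-1.42882069e-04 -6.30693069e-01  7.76032364e-01  5.33824876e-05] [ 0.07548941  0.28991361 -1.20337361] 0.017554817498388765
pen yaw 438.202549959835
top 0.48 [332.6, 240.8, 356.2, 248.4] 135
```

View pics/c2.png

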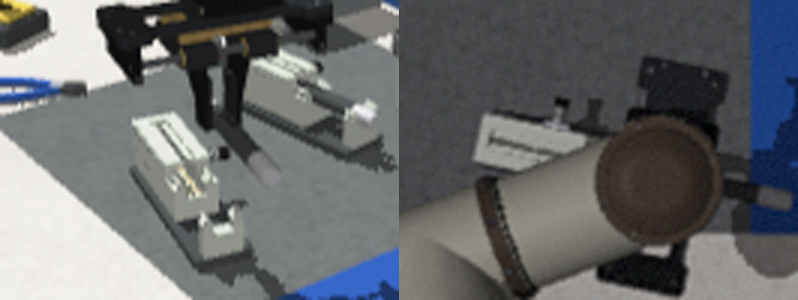

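Call:
carry_out --targets '[0,0.0258,-0.04,0,0,0,10,0,0.0258,-0.08,0,0,0,10,0,0.0258,-0.13,0,0,0,10,0,0.0258,-0.15,0,0,0,10,0,0.0258,-0.15,0,0,0,10]'

```text
time: 6.88
eef_pos: [0.4097, -0.001, 0.0733]
tool_rot: [-0.003, -0.63, 0.777, 0.001]
ft_force: [0.3, 0.9, -1.7]
width: 0.0173
finger_force: 30.0
```

```bash
python3 - <<'E'
from fit import *
st=robot.sense(); p=st['eef_pos']; print(p,st['ft_force'])
s=robot.snapshot('side'); i=s['frame'].copy()
k=6; u,v=proj(s,[.41,.02,.06]).astype(int); x0,y0=u-65,v-48
a=cv2.resize(i[y0:y0+96,x0:x0+130],None,fx=k,fy=k,interpolation=cv2.INTER_CUBIC)
yaw=np.radians(78.25); d=np.array([np.cos(yaw),np.sin(yaw)]); n=np.array([-d[1],d[0]]); o=np.array([.4255,.0685])
def W(x,y,z): return [*(o+d*x/1e3+n*y/1e3),z/1e3]
for q in [(0,-23,67),(0,23,67),(-96,-10,48),(-96,10,48),(-96,-10,55),(-96,10,55),(-24,-10,48),(-24,10,48),(101,23,67)]:
    w=(proj(s,W(*q))-[x0,y0]+.5)*k; cv2.circle(a,tuple(w.astype(int)),3,(0,0,255),-1)
for x in(-124.3,55.7):
    for y in(-9,0,9):
        w=(proj(s,[p[0]+d[0]*x/1e3+n[0]*y/1e3,p[1]+d[1]*x/1e3+n[1]*y/1e3,p[2]-.0018])-[x0,y0]+.5)*k; cv2.circle(a,tuple(w.astype(int)),3,(0,255,0),-1)
cv2.imwrite('pics/c3.png',a)
E
```

```text
[ 0.40966201 -0.00095006  0.07331339] [ 0.31377875  0.92523791 -1.67797566]
```

View pics/c3.png

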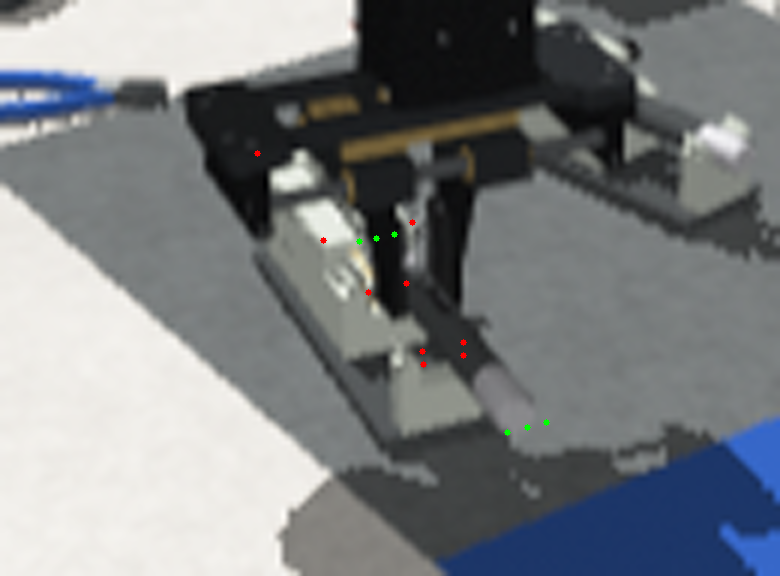

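The side view shows the pen above the dock, but its tail at about (510,415) lies off the prediction (527,427). I measure this before lowering.

Call:
carry_out --targets '[0,0,0,0,0,0,10,0,0,0,0,0,0,10,0,0,0,0,0,0,10]'

```text
time: 7.18
eef_pos: [0.4123, 0.0004, 0.0765]
tool_rot: [0.001, -0.631, 0.776, -0.0]
ft_force: [-0.3, 0.3, -0.9]
width: 0.0178
finger_force: 30.0
```

```bash
python3 - <<'E'
from fit import *
st=robot.sense(); p=st['eef_pos']; print(p,st['tool_rot'],st['ft_force'])
yaw=np.radians(78.2); d=np.array([np.cos(yaw),np.sin(yaw),0]); n=np.array([-d[1],d[0],0])
k=8; out=[]
for c in('side','top'):
    s=robot.snapshot(c)
    for o in robot.outline_of(c,'pen'): print(c,round(o['p'],2),o['box'],o['pixels'].sum())
    t=p-d*.1243-[0,0,.0018]; uv=proj(s,t); print(c,'pred tail',uv, 'px for 10mm back',proj(s,t-d*.01)-uv,'10mm up',proj(s,t+[0,0,.01])-uv,'10mm n',proj(s,t+n*.01)-uv)
    x0,y0=uv.astype(int)-[25,25]
    a=cv2.resize(s['frame'][y0:y0+50,x0:x0+50],None,fx=k,fy=k,interpolation=cv2.INTER_CUBIC)
    cv2.circle(a,tuple(((uv-[x0,y0]+.5)*k).astype(int)),3,(0,0,255),-1); out.append(a); print(x0,y0)
cv2.imwrite('pics/c4.png',np.hstack(out))
E
```

```text
[4.12258675e-01 3.83582704e-04 7.65000842e-02] [ 1.14087012e-03 -6.30522179e-01  7.76170286e-01 -4.07967372e-04] [-0.25938525  0.26761589 -0.94012982]
side 0.49 [286.4, 189.7, 307.0, 217.7] 239
side pred tail [305.87249223 217.17936399] px for 10mm back [1.590949   1.99235454] 10mm up [-0.01899298 -3.29026028] 10mm n [-3.60652664  0.89446154]
280 192
top 0.44 [327.7, 239.0, 347.7, 250.0] 139
top pred tail [351.15399188 247.23900935] px for 10mm back [3.41823907 0.72516788] 10mm up [0.26402333 0.10831125] 10mm n [-0.7112753   3.43041296]
326 222
```

View pics/c4.png

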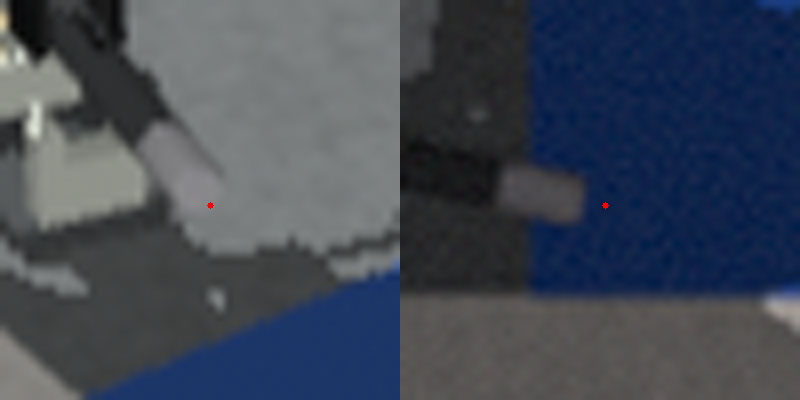

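```bash
python3 - <<'E'
from fit import *
st=robot.sense(); p=st['eef_pos']
yaw=np.radians(78.2)
for c in('side','top'):
    s=robot.snapshot(c); o=max(robot.outline_of(c,'pen'),key=lambda o:o['p']); m=o['pixels'].astype(np.float32); print(c,o['p'],m.sum())
    def f(v):
        a,l,L=v[0]*3,v[1]*3,-60+v[2]*10
        parts=[np.vstack([ring(-120+a,9),ring(L,9)])+[0,l/1e3,0]]
        d=[np.cos(yaw)*.0043,np.sin(yaw)*.0043]
        return np.abs(render(s,parts,[p[0]+d[0],p[1]+d[1],yaw],p[2]-.0018)-m).sum()/m.sum()
    for x0 in (-1,1):
        r=minimize(f,[0,0,x0],method='Nelder-Mead',options=dict(initial_simplex=np.vstack([[0,0,x0]]+[np.array([0,0,x0])+e for e in np.eye(3)]),xatol=.01,maxiter=150))
        print('along mm',r.x[0]*3,'lat(n) mm',r.x[1]*3,'front',-60+r.x[2]*10,'err',r.fun)
E
```

```text
side 0.76 226.0
along mm 0.6634197945440737 lat(n) mm 0.6207847976297189 front -0.7287603494673434 err 0.1108960211277008
along mm -0.34121374581048713 lat(n) mm 0.5857897586898818 front -0.6053673125109214 err 0.11172566562891006
top 0.53 121.0
along mm 3.5259379515250746 lat(n) mm 0.5903708881772718 front -57.879138464339206 err 0.2112603336572647
along mm 4.011802167504358 lat(n) mm 0.6483886328035694 front -58.027884331150695 err 0.20919421315193176
```

Call:
carry_out --targets '[0,0,-0.016,0,0,0,10,0,0,-0.026,0,0,0,10,0,0,-0.036,0,0,0,10,0,0,-0.042,0,0,0,10,0,0,-0.042,0,0,0,10]'

```text
time: 8.0
eef_pos: [0.4108, 0.0, 0.0535]
tool_rot: [-0.001, -0.631, 0.776, 0.0]
ft_force: [1.2, 0.9, -0.6]
width: 0.0177
finger_force: 30.0
```

Call:
carry_out --targets '[0,0,-0.003,0,0,0,10,0,0,-0.007,0,0,0,10,0,0,-0.01,0,0,0,10,0,0,-0.013,0,0,0,10,0,0,-0.013,0,0,0,10]'

```text
time: 8.42
eef_pos: [0.4114, 0.0002, 0.0479]
tool_rot: [-0.0, -0.631, 0.776, 0.0]
ft_force: [0.5, -0.2, -0.7]
width: 0.0176
finger_force: 30.0
```

Call:
carry_out --targets '[0,0,-0.0012,0,0,0,10,0.003,0.0147,-0.0012,0,0,0,10,0.006,0.0294,-0.0012,0,0,0,10,0.009,0.044,-0.0012,0,0,0,10,0.0122,0.0587,-0.0012,0,0,0,10]'

```text
time: 8.83
eef_pos: [0.4178, 0.0306, 0.0475]
tool_rot: [0.0, -0.631, 0.776, -0.0]
ft_force: [-1.1, 0.6, -0.8]
width: 0.0175
finger_force: 30.0
```

Call:
carry_out --targets '[0,0,0,0,0,0,10,0,0,0,0,0,0,10]'

```text
time: 9.0
eef_pos: [0.4177, 0.0303, 0.0474]
tool_rot: [0.0, -0.631, 0.776, 0.0]
ft_force: [-0.5, -0.1, -1.5]
width: 0.0175
finger_force: 30.0
```

Call:
carry_out --targets '[0,0,0,0,0,0,40,0,0,0,0,0,0,40,0,0,0,0,0,0,40,0,0,0,0,0,0,40]'

```text
time: 9.33
eef_pos: [0.4178, 0.0295, 0.0476]
tool_rot: [0.0, -0.63, 0.776, -0.0]
ft_force: [-0.1, -0.7, -0.2]
width: 0.0354
finger_force: 0.0
```

Call:
carry_out --targets '[-0.004,-0.02,0,0,0,0,40,-0.008,-0.04,0,0,0,0,40,-0.0126,-0.0607,0,0,0,0,40,-0.0126,-0.0607,0,0,0,0,40,-0.0126,-0.0607,0,0,0,0,10]'

```text
time: 9.75
eef_pos: [0.4109, -0.0018, 0.0475]
tool_rot: [-0.0, -0.63, 0.777, 0.0]
ft_force: [-0.3, -0.7, 0.6]
width: 0.0377
finger_force: 0.0
```

```bash
python3 - <<'E'
from fit import *
st=robot.sense(); print(st['eef_pos'],st['width'])
s=robot.snapshot('side'); k=8; u,v=proj(s,[.41,-.0,.06]).astype(int); x0,y0=u-50,v-36
a=cv2.resize(s['frame'][y0:y0+72,x0:x0+100],None,fx=k,fy=k,interpolation=cv2.INTER_CUBIC); cv2.imwrite('pics/c5.png',a)
E
```

```text
[ 0.41087799 -0.00177815  0.04745104] 0.037742175524401365
```

View pics/c5.png

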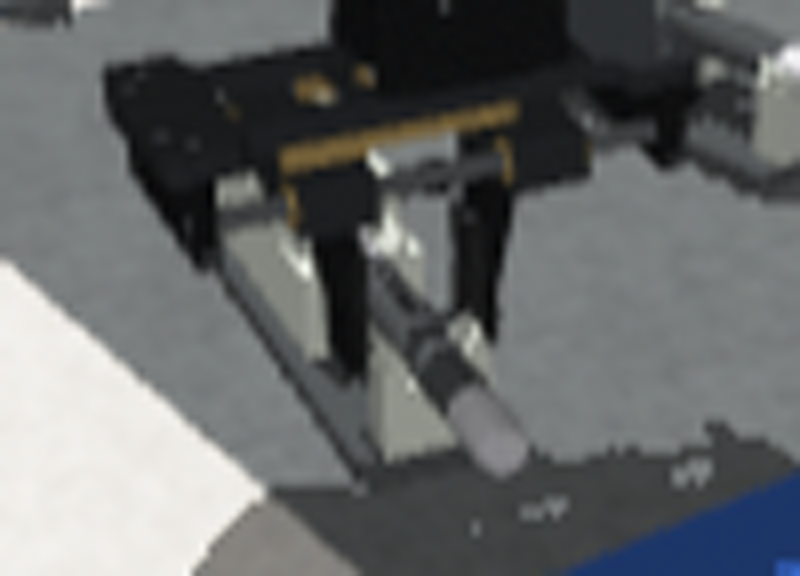

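The side view shows the pen lying in the saddle with its nose in the housing. I regrip it and push.

Call:
carry_out --targets '[0,0,0,0,0,0,10,0,0,0,0,0,0,10,0,0,0,0,0,0,10,0,0,0,0,0,0,10,0,0,0,0,0,0,10]' --force 40

```text
time: 10.22
eef_pos: [0.4113, -0.0005, 0.0475]
tool_rot: [0.0, -0.631, 0.776, -0.0]
ft_force: [0.5, 0.8, 0.7]
width: 0.0174
finger_force: 40.0
```

Call:
carry_out --targets '[0.0008,0.0039,0,0,0,0,10,0.0016,0.0078,0,0,0,0,10,0.0024,0.0117,0,0,0,0,10,0.0032,0.0157,0,0,0,0,10,0.004,0.0196,0,0,0,0,10]'

```text
time: 10.63
eef_pos: [0.4133, 0.0093, 0.0475]
tool_rot: [-0.0, -0.631, 0.776, -0.0]
ft_force: [0.2, -1.6, 1.1]
width: 0.0175
finger_force: 40.0
```

Call:
carry_out --targets '[0.0008,0.0039,0,0,0,0,10,0.0016,0.0078,0,0,0,0,10,0.0024,0.0117,0,0,0,0,10,0.0032,0.0157,0,0,0,0,10,0.004,0.0196,0,0,0,0,10]'

```text
time: 11.05
eef_pos: [0.414, 0.0175, 0.0474]
tool_rot: [-0.002, -0.631, 0.776, -0.0]
ft_force: [-0.2, -11.1, 4.2]
width: 0.0172
finger_force: 40.0
```

Call:
carry_out --targets '[0.0004,0.002,0,0,0,0,10,0.0008,0.0039,0,0,0,0,10,0.0012,0.0059,0,0,0,0,10]'

```text
time: 11.3
eef_pos: [0.4144, 0.02, 0.0474]
tool_rot: [-0.002, -0.63, 0.776, -0.0]
ft_force: [0.7, -11.0, 4.7]
width: 0.0177
finger_force: 40.0
```

Call:
carry_out --targets '[0.0004,0.002,0,0,0,0,10,0.0008,0.0039,0,0,0,0,10,0.0012,0.0059,0,0,0,0,10]'

```text
time: 11.55
eef_pos: [0.4153, 0.0232, 0.0474]
tool_rot: [-0.002, -0.63, 0.776, -0.0]
ft_force: [0.5, -9.8, 4.9]
width: 0.017
finger_force: 40.0
```

Call:
carry_out --targets '[0.0004,0.002,0,0,0,0,10,0.0008,0.0039,0,0,0,0,10,0.0012,0.0059,0,0,0,0,10]'

```text
time: 11.8
eef_pos: [0.416, 0.0264, 0.0475]
tool_rot: [-0.002, -0.63, 0.776, -0.0]
ft_force: [0.6, -7.7, 4.5]
width: 0.0175
finger_force: 40.0
```

Call:
carry_out --targets '[0,0,0,0,0,0,40,0,0,0,0,0,0,40,0,0,0,0,0,0,40,0,0,0,0,0,0,40]'

```text
time: 12.13
eef_pos: [0.4173, 0.0281, 0.0474]
tool_rot: [0.0, -0.631, 0.776, -0.0]
ft_force: [0.6, 0.0, -1.2]
width: 0.0354
finger_force: 0.0
```

Call:
carry_out --targets '[-0.003,-0.0157,0,0,0,0,40,-0.006,-0.0313,0,0,0,0,40,-0.0096,-0.047,0,0,0,0,40,-0.0096,-0.047,0,0,0,0,40,-0.0096,-0.047,0,0,0,0,40]'

```text
time: 12.55
eef_pos: [0.412, 0.0035, 0.0474]
tool_rot: [-0.0, -0.63, 0.777, 0.0]
ft_force: [0.1, -0.1, -0.1]
width: 0.0398
finger_force: 0.0
```

```bash
python3 - <<'E'
from fit import *
st=robot.sense(); p=st['eef_pos']; print(p,st['ft_force'])
yaw=np.radians(78.25); o=np.array([.4255,.0685])
print('tcp_d',(p[:2]-o)@[np.cos(yaw),np.sin(yaw)],(p[:2]-o)@[-np.sin(yaw),np.cos(yaw)])
for c in('side','top'):
    s=robot.snapshot(c)
    for q in robot.outline_of(c,'pen'):
        print(c,round(q['p'],2),q['box'])
    for X in(-116,-112,-108,-104): print(X,proj(s,[*(o+X/1e3*np.array([np.cos(yaw),np.sin(yaw)])),.045]).round(1), end=' ')
    u,v=proj(s,[.405,-.03,.05]).astype(int); x0,y0=u-25,v-25; print('org',x0,y0)
    a=cv2.resize(s['frame'][y0:y0+50,x0:x0+50],None,fx=8,fy=8,interpolation=cv2.INTER_CUBIC)
    cv2.imwrite(f'pics/d_{c}.png',a)
cv2.imwrite('pics/c6.png',np.hstack([cv2.imread('pics/d_side.png'),cv2.imread('pics/d_top.png')]))
E
```

```text
[0.41200947 0.00350812 0.04743872] [ 0.07696903 -0.12249658 -0.05691232]
tcp_d -0.06637723925427538 -2.721459233642359e-05
side 0.7 [281.9, 195.8, 294.6, 214.7]
side 0.38 [261.6, 183.7, 301.5, 224.6]
side 0.23 [423.7, 226.8, 445.2, 263.3]
-116 [294.2 212. ] -112 [293.6 211.3] -108 [293.1 210.6] -104 [292.5 209.8] org 267 182
top 0.3 [222.9, 151.0, 290.9, 176.8]
-116 [324.4 241.7] -112 [323.  241.4] -108 [321.7 241.1] -104 [320.4 240.9] org 294 215
```

View pics/c6.png

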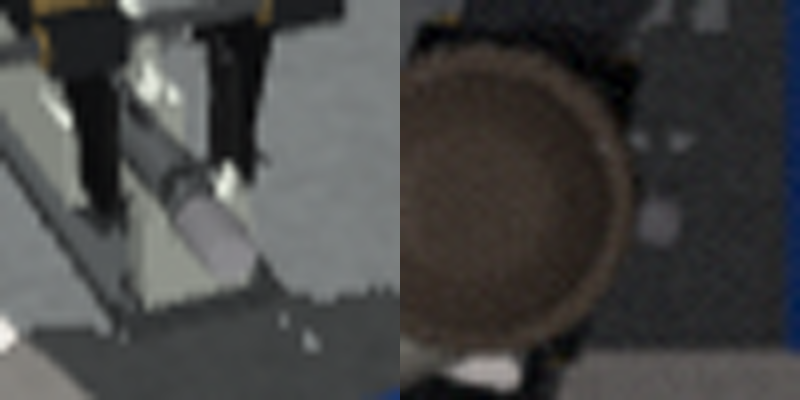

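The tail end is at about x = −130 mm in the dock, so the nose tip is about 50 mm in. The catch should click about 12–20 mm further.

Call:
carry_out --targets '[0,0,0,0,0,0,10,0,0,0,0,0,0,10,0,0,0,0,0,0,10,0,0,0,0,0,0,10,0,0,0,0,0,0,10]'

```text
time: 13.17
eef_pos: [0.4122, 0.0043, 0.0475]
tool_rot: [-0.0, -0.631, 0.776, 0.0]
ft_force: [-0.6, 1.6, 0.5]
width: 0.0172
finger_force: 40.0
```

Call:
carry_out --targets '[0.0004,0.002,0,0,0,0,10,0.0008,0.0039,0,0,0,0,10,0.0012,0.0059,0,0,0,0,10,0.0016,0.0078,0,0,0,0,10]'

```text
time: 13.5
eef_pos: [0.4119, 0.0069, 0.0474]
tool_rot: [-0.002, -0.63, 0.776, 0.0]
ft_force: [-1.1, -8.1, 2.7]
width: 0.0174
finger_force: 40.0
```

Call:
carry_out --targets '[0.0004,0.002,0,0,0,0,10,0.0008,0.0039,0,0,0,0,10,0.0012,0.0059,0,0,0,0,10]'

```text
time: 13.75
eef_pos: [0.4124, 0.0097, 0.0474]
tool_rot: [-0.002, -0.63, 0.776, 0.0]
ft_force: [-0.2, -7.3, 2.5]
width: 0.0172
finger_force: 40.0
```

Call:
carry_out --targets '[0.0004,0.002,0,0,0,0,10,0.0008,0.0039,0,0,0,0,10]'

```text
time: 13.92
eef_pos: [0.4128, 0.0116, 0.0474]
tool_rot: [-0.002, -0.63, 0.776, 0.0]
ft_force: [0.3, -7.4, 3.7]
width: 0.0174
finger_force: 40.0
```

Call:
carry_out --targets '[0.0004,0.002,0,0,0,0,10,0.0004,0.002,0,0,0,0,10]'

```text
time: 14.08
eef_pos: [0.4133, 0.013, 0.0474]
tool_rot: [-0.001, -0.63, 0.776, 0.0]
ft_force: [-0.6, -4.6, 3.0]
width: 0.017
finger_force: 40.0
```

Call:
carry_out --targets '[0.0002,0.001,0,0,0,0,10,0.0004,0.002,0,0,0,0,10]'

```text
time: 14.25
eef_pos: [0.4133, 0.0137, 0.0474]
tool_rot: [-0.002, -0.63, 0.776, 0.0]
ft_force: [0.1, -6.3, 2.7]
width: 0.0173
finger_force: 40.0
```

Call:
carry_out --targets '[0.0002,0.001,0,0,0,0,10,0.0004,0.002,0,0,0,0,10]'

```text
time: 14.42
eef_pos: [0.4135, 0.0147, 0.0474]
tool_rot: [-0.002, -0.63, 0.776, 0.0]
ft_force: [-1.1, -7.3, 2.9]
width: 0.0172
finger_force: 40.0
```

Call:
carry_out --targets '[0.0002,0.001,0,0,0,0,10,0.0004,0.002,0,0,0,0,10]'

```text
time: 14.58
eef_pos: [0.4137, 0.0157, 0.0474]
tool_rot: [-0.002, -0.63, 0.776, 0.0]
ft_force: [-0.2, -6.3, 2.2]
width: 0.0172
finger_force: 40.0
```

Still riding on the barrel at 6–7 N. I carry on.

Call:
carry_out --targets '[0.0002,0.001,0,0,0,0,10,0.0004,0.002,0,0,0,0,10]'

```text
time: 14.75
eef_pos: [0.4139, 0.0167, 0.0474]
tool_rot: [-0.002, -0.63, 0.776, 0.0]
ft_force: [-0.2, -7.6, 2.9]
width: 0.0181
finger_force: 40.0
```

Call:
carry_out --targets '[0.0002,0.001,0,0,0,0,10,0.0004,0.002,0,0,0,0,10]'

```text
time: 14.92
eef_pos: [0.4141, 0.0177, 0.0474]
tool_rot: [-0.002, -0.63, 0.776, 0.0]
ft_force: [0.0, -6.0, 3.7]
width: 0.0172
finger_force: 40.0
```

Call:
carry_out --targets '[0.0002,0.001,0,0,0,0,10,0.0004,0.002,0,0,0,0,10]'

```text
time: 15.08
eef_pos: [0.4147, 0.0192, 0.0474]
tool_rot: [-0.001, -0.63, 0.776, 0.0]
ft_force: [0.0, -4.1, 2.2]
width: 0.0175
finger_force: 40.0
```

Call:
carry_out --targets '[0.0002,0.001,0,0,0,0,10,0.0002,0.001,0,0,0,0,10]'

```text
time: 15.25
eef_pos: [0.4154, 0.0206, 0.0474]
tool_rot: [0.0, -0.631, 0.776, 0.0]
ft_force: [-0.5, 0.5, 0.8]
width: 0.0178
finger_force: 40.0
```

Call:
carry_out --targets '[0.0002,0.001,0,0,0,0,10,0.0002,0.001,0,0,0,0,10]'

```text
time: 15.42
eef_pos: [0.4158, 0.0216, 0.0474]
tool_rot: [0.0, -0.631, 0.776, 0.0]
ft_force: [-2.9, 2.2, 1.0]
width: 0.0176
finger_force: 40.0
```

Call:
carry_out --targets '[0.0002,0.001,0,0,0,0,10,0.0002,0.001,0,0,0,0,10]'

```text
time: 15.58
eef_pos: [0.416, 0.0221, 0.0475]
tool_rot: [0.0, -0.631, 0.776, 0.0]
ft_force: [-1.2, 3.1, 1.2]
width: 0.0172
finger_force: 40.0
```

Call:
carry_out --targets '[0.0002,0.001,0,0,0,0,10,0.0002,0.001,0,0,0,0,10]'

```text
time: 15.75
eef_pos: [0.416, 0.0223, 0.0474]
tool_rot: [0.0, -0.631, 0.776, 0.0]
ft_force: [-1.4, 2.4, 2.2]
width: 0.0173
finger_force: 40.0
```

Call:
carry_out --targets '[0.0002,0.001,0,0,0,0,10,0.0002,0.001,0,0,0,0,10]'

```text
time: 15.92
eef_pos: [0.416, 0.0225, 0.0474]
tool_rot: [-0.0, -0.631, 0.776, -0.0]
ft_force: [-0.2, 0.9, 0.7]
width: 0.0172
finger_force: 40.0
```

Call:
carry_out --targets '[0.0002,0.001,0,0,0,0,10,0.0002,0.001,0,0,0,0,10]'

```text
time: 16.08
eef_pos: [0.4161, 0.0229, 0.0474]
tool_rot: [-0.0, -0.631, 0.776, -0.0]
ft_force: [-0.6, 0.3, 0.5]
width: 0.0175
finger_force: 40.0
```

Call:
carry_out --targets '[0.0002,0.001,0,0,0,0,10,0.0004,0.002,0,0,0,0,10]'

```text
time: 16.25
eef_pos: [0.4163, 0.0239, 0.0474]
tool_rot: [0.0, -0.631, 0.776, -0.0]
ft_force: [-0.5, -0.6, -0.3]
width: 0.0172
finger_force: 40.0
```

Call:
carry_out --targets '[0,0,0,0,0,0,10,0,0,0,0,0,0,10]'

```text
time: 16.42
eef_pos: [0.4163, 0.024, 0.0474]
tool_rot: [0.0, -0.631, 0.776, -0.0]
ft_force: [0.2, -0.7, -0.2]
width: 0.0173
finger_force: 40.0
```

Near-zero force in the play: the catch has clicked. I release, lift and check.

Call:
carry_out --targets '[0,0,0,0,0,0,40,0,0,0,0,0,0,40,0,0,0,0,0,0,40,0,0,0,0,0,0,40]'

```text
time: 16.75
eef_pos: [0.4164, 0.0241, 0.0475]
tool_rot: [0.0, -0.631, 0.776, -0.0]
ft_force: [-0.3, 0.3, -0.7]
width: 0.0355
finger_force: 0.0
```

Call:
carry_out --targets '[0,0,0.04,0,0,0,40,0,0,0.1,0,0,0,40,0,0,0.17,0,0,0,40,0,0,0.24,0,0,0,40,0,0,0.3,0,0,0,40]'

```text
time: 17.17
eef_pos: [0.4164, 0.024, 0.1999]
tool_rot: [0.001, -0.631, 0.776, -0.0]
ft_force: [1.2, 0.9, -0.3]
width: 0.04
finger_force: 0.0
```

Call:
carry_out --targets '[0.03,-0.06,0,0,0,0,40,0.06,-0.12,0,0,0,0,40,0.09,-0.18,0,0,0,0,40,0.12,-0.25,0,0,0,0,40,0.15,-0.32,0,0,0,0,40]'

```text
time: 17.58
eef_pos: [0.4917, -0.1374, 0.1976]
tool_rot: [0.0, -0.631, 0.776, -0.0]
ft_force: [1.3, 0.6, 0.9]
width: 0.0401
finger_force: 0.0
```

Call:
carry_out --targets '[0,-0.07,0,0,0,0,40,0,-0.14,0,0,0,0,40,0,-0.21,0,0,0,0,40,0,-0.21,0,0,0,0,40,0,-0.21,0,0,0,0,40]'

```text
time: 18.0
eef_pos: [0.4907, -0.2426, 0.1968]
tool_rot: [-0.0, -0.629, 0.777, 0.0]
ft_force: [0.4, 0.6, -0.1]
width: 0.0402
finger_force: 0.0
```

```bash
python3 - <<'E'
from h import *
out=[]
for c in('side','top'):
    s=robot.snapshot(c); u,v=proj(s,[.43,.04,.05]).astype(int); x0,y0=u-33,v-37
    out.append(cv2.resize(s['frame'][y0:y0+75,x0-5:x0+62],None,fx=6,fy=6,interpolation=cv2.INTER_CUBIC)[:, :400]); print(x0-5,y0)
    yaw=np.radians(78.25)
    for X in(-120,-110,-100): print(X,proj(s,[.4255+X/1e3*np.cos(yaw),.0685+X/1e3*np.sin(yaw),.045]).round(1))
cv2.imwrite('pics/c7.png',np.hstack(out))
E
```

```text
247 157
-120 [294.8 212.7]
-110 [293.4 210.9]
-100 [292.  209.1]
257 195
-120 [325.7 242. ]
-110 [322.4 241.3]
-100 [319.  240.6]
```

View pics/c7.png

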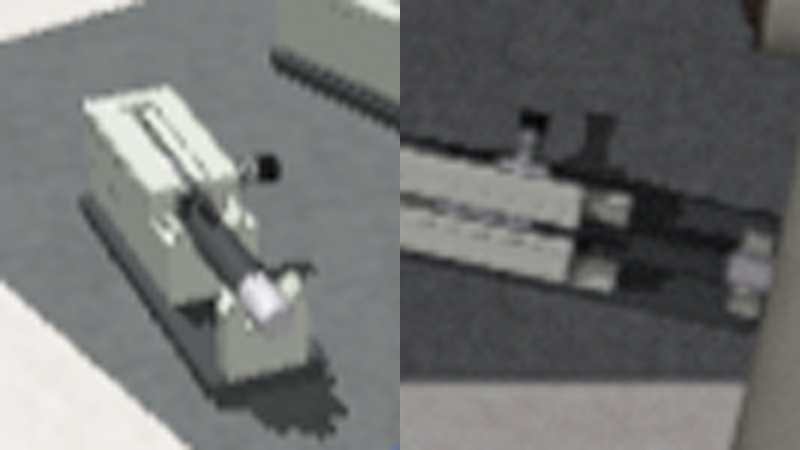

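The pen lies straight in the dock, with its tail just beyond the saddle as expected. It shows at about (265,310) in the side crop, and its tail end is at the arm's edge, about (770,270), in the top crop. The push force rose, rode on the barrel, then dropped to zero. I hand in now.

```bash
python3 -c "
from bench import robot
print(robot.hand_in())"
```

```text
the job is handed in; nothing more can be done
None
```

The loose pen is in the empty white dock and I handed the job in at about 18 s; the push force dropped to near zero after riding on the barrel, so I take the catch as clicked into the groove, though the verdict was not shown.

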